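# Raise a sensor chip to the reading height with a cam lever

## Task

Find the white sensor chip with the gold window among the small parts in the blue tray, lay it flat, gold window up, in the nest of the cam lift stage (lengthwise between the two end lips) and let go of it. Then swing the cam lever by its red grip up until the nest is at its highest, which is with the lever standing straight up (further on the nest sinks again), and finish still holding the lever there with the gripper's fingers, because it springs back when released. Leave the other things in the tray and on the bench where they are.

Things in the scene. Friction and masses are not known exactly. Their poses are not given: they have to be found in the camera images.
- sensor_chip: the part to load: white sensor chip carrier with a gold window on top, 18 (its x) x 38 (its y) x 9 mm (z; the solid body is 8 mm high), 20 g. Origin at the centre of its underside. It lies flat, window up, on the floor of the tray (3 mm above the bench) with free space beside it
- parts_tray: blue open tray, fixed, 164 x 164 x 24 mm outside, walls and floor 3 mm. Origin at the centre of its underside. Four small things lie in it in the four quarters, centres about 37 mm from the tray's middle lines, which one is where varies
- chip_case_0: dark flat chip case in the tray, 44 x 62 x 14 mm, origin under its centre; leave it
- petri_dish: clear round dish in the tray, 61 mm across, 16 mm high, origin under its centre; leave it
- vial_0: small amber vial with blue cap standing in the tray, 16 mm across, 42 mm high, origin under its centre; leave it standing
- tip_box: blue and clear pipette-tip box behind the work, 89 x 122 x 72 mm, origin under its centre; leave it
- tape_1: roll of tape lying behind the work, 104 mm across, 25 mm high, origin under its centre; leave it
- marker_blue: marker with blue cap lying on the right of the bench, 135 mm long, origin under its centre; leave it
- lift_stage: cam lift stage, fixed: aluminium base plate 120 (x) x 160 (y) x 12 mm. Origin at the centre of its underside; z up, its -x side roughly faces the robot. On its -y half stands the nest, on its +y half the cam with its lever. A grey optical head 26 mm wide stands behind the nest, its front (lens) 41 mm from the nest's centre on the +x side, top 106 mm above the bench
- nest_top (a point): centre of the nest's flat top, for the chip's underside; 73 mm up when down. Axes as lift_stage. Dark saddle 54 mm long (x), 24 wide (y); a lip 4 mm high and thick at each x end, 44 mm clear between; open y sides, so fingers closing along y fit beside it. The chip's long side (its y) goes along x, either way round. A follower arm leaves it on the +y side, 10 mm below the top
- nest (a joint): height of the nest in m: 0 down, about 0.015 at its highest; driven by the cam only
- cam_lever (a joint): lever angle in rad about a level axis along lift_stage y: 0 at rest, level, pointing to lift_stage -x; grows as its grip end rises; pi/2 straight up, where the nest is highest; stops at 2.2. The nest sinks again on both sides of pi/2. Springs turn it back to 0 when released; about 1.5 to 3 N at the grip move or hold it
- cam_handle (a point): centre of the red grip at the lever's end: a barrel 30 mm long (along lift_stage y) and 22 mm across, turning freely on a cross pin of the 9 mm steel lever rod, 90 mm from the lever's axis; 40 mm above the bench at rest, 130 mm when the lever is upright. It may be pinched from above across its 30 mm ends, fingers closing along lift_stage y; it then revolves as the lever swings
- cam_pivot (a point): point on the lever's axis in the plane in which the lever swings: at (0, 48, 40) mm in lift_stage

How it is judged:
By the outcome, as a careful person would: the job done as asked, in the order asked, and still so for the second after the job is handed in, while the arm keeps its last pose, push and grip.
It also fails if it takes over 45 s, if anything falls off the work surface, if the arm or the gripper's body presses on something with over 40 N, if the wrist force passes 120 N, or if a joint passes its speed limit or range.

## Robot

A 6-joint arm with a two-finger parallel gripper is mounted at the origin on a cart in front of the work surface, level with it; the furniture and walls round the work are solid. World frame = base frame: x ahead of the robot, y to its left, z up, the work surface at z = 0. Lengths are in mm, angles in rad, forces in N, time in s.
With the tool pointing down it reaches from about 275 to 825 mm from the base axis. Payload 5.2 kg.
Tool frame: the origin (TCP) lies at the very end of the fingers, on their centre line; the grasp point (between the pads) lies 19 mm behind it; z points along the fingers, y is the direction in which the jaws open and shut (so a half turn about z gives the same grasp; the last joint's range is limited). The gripper opens to 93 mm and grips with 3 to 60 N. Pads are 15 mm wide; open, the fingers measure 128 mm over their backs; the gripper's body (75 mm by 188 mm) begins 65 mm behind the grasp point.
Start: joints at [-1.317, 0.259, 1.535, -0, 1.348, -0.203], TCP at [242.614, -493.603, 218.653] pointing down, gripper open.
Joint ranges: [-3.14, 3.14], [-0.91, 2.08], [0.19, 2.58], [-1.22, 4.36], [0.22, 2.71], [-3.12, 3.12]. Speed limits (rad/s): [2.57, 2.57, 3.14, 3.14, 3.14, 3.14].

## Interface

Orientations are given as [roll, pitch, yaw] about the fixed x, y, z axes, in that order (R = Rz(yaw) Ry(pitch) Rx(roll)).
In Python, from bench import robot gives the robot as it stands. The module is installed in compiled form; this text tells all that it offers. Calls block until the motion is done:
- robot.move_ptp(position, orientation): joint-space move of the TCP to a pose.
- robot.move_linear(position, ori=None, speed=150, f_stop=None): straight line of the TCP; ori=None keeps the orientation; speed is the mean speed in mm/s. With f_stop (N) it stops when the force on the tool has changed by that much, and returns True; else False.
- robot.move_j(angles): joint-space move.
- robot.move_gripper(opening): opening from 0.0 (shut) to 1.0 (fully open); the grip force is fixed at half the most; returns when the fingers have stopped.
- robot.sleep(seconds).
- robot.inverse_kinematics(position, orientation): joint angles nearest the present ones, or None.
- robot.get_image(name): name is "scene" or "top" or "wrist"; returns a dict with "img" (384x512x3 uint8, blue, green, red), "fovy" (degrees; the focal length in pixels is half the picture's height over the tangent of half this angle, whatever the lens; pixels are square), "cx", "cy" (the principal point, pixels), "k1" (the pictures are not rectified: a ray, as slopes to the right and down, at radius r is drawn at 1 + k1 r^2 times it, then the intrinsics apply), "eye" and "orientation" of the camera in the world. Camera axes: x right, y down, z forward; pixel columns grow to the right and rows downward; lengths in mm; the calibration is good to about 2 mm. A picture is of the moment at which its call begins. There is no depth.
A pose or a line that the arm cannot do raises robot.MotionError and nothing moves.
- robot.hand_in(): hands the job in, once; it reports no verdict.
Readings, each from a call of its own:
- robot.current_t(): time.
- robot.current_qpos(): joint angles.
- robot.current_joint_vel(): joint speeds.
- robot.current_joint_efforts(): joint torques, N m.
- robot.current_tcp_pos(): TCP position.
- robot.current_eef_rot(): TCP orientation.
- robot.current_contact_force(): force on the tool from outside, world axes, zero at the start.
- robot.current_ft_torque(): the same for the moment, N m.
- robot.current_gripper_width(): opening from 0.0 (shut) to 1.0 (fully open).
Only numpy, scipy, OpenCV 4.12 (cv2) and the standard library are available. Lean on these libraries where they do the work, as an engineer would, in place of code of your own. Each camera call takes 0.05 s, during which the arm holds its last target.

## Working session

There is one attempt and no reset: what is moved stays moved. The work goes in short steps, each a Python script; the robot and the scene stay as the last script left them, time stands still between calls to the robot, and variables do not carry over. Pictures are saved under pics/ and viewed, and the job is handed in when it is done.

```bash
mkdir -p pics; cat > h.py <<'E'
import numpy as np, cv2
from scipy.spatial.transform import Rotation as R
from bench import robot
def snap(name,fn):
    d=robot.get_image(name); cv2.imwrite(f'pics/{fn}.png',d['img'])
    np.save(f'pics/{fn}.npy',{k:v for k,v in d.items() if k!='img'},allow_pickle=True); return d
def load(fn): return np.load(f'pics/{fn}.npy',allow_pickle=True).item()
def K(d):
    f=192/np.tan(np.radians(d['fovy'])/2); return np.array([[f,0,d['cx']],[0,f,d['cy']],[0,0,1.]])
def rot(d):
    o=np.array(d['orientation'],float)
    return o if o.shape==(3,3) else R.from_euler('xyz',o).as_matrix()
def px2w(d,u,v,z):
    p=cv2.undistortPoints(np.array([[[u,v]]],float),K(d),np.array([d['k1'],0,0,0.]))[0,0]
    r=rot(d)@np.array([p[0],p[1],1]); e=np.array(d['eye'],float)
    return e+r*(z-e[2])/r[2]
def w2px(d,P):
    P=np.atleast_2d(np.array(P,float)); c=(P-np.array(d['eye']))@rot(d)
    s=c[:,:2]/c[:,2:]; r2=(s**2).sum(1,keepdims=True); s=s*(1+d['k1']*r2)
    k=K(d); return s*k[0,0]+k[:2,2]
def crop(fn,x0,y0,x1,y1,s,out):
    im=cv2.imread(f'pics/{fn}.png')[y0:y1,x0:x1]; cv2.imwrite(f'pics/{out}.png',cv2.resize(im,None,fx=s,fy=s,interpolation=cv2.INTER_CUBIC))
E
python3 - <<'E'
from h import *
for n in ("scene","top","wrist"):
    d=snap(n,n+'0'); print(n,{k:v for k,v in d.items() if k!='img'})
print(robot.current_t(),robot.current_eef_rot())
E
```

```text
scene {'fovy': 47.06974224058102, 'cx': 256.076776965934, 'cy': 189.3612383825674, 'k1': -0.14045109204741876, 'eye': array([-257.19396859, -919.32223269,  764.84200177]), 'orientation': array([-2.20484028,  0.00347845, -0.997954  ])}
top {'fovy': 54.206905998610665, 'cx': 256.55266847511035, 'cy': 189.15160970682052, 'k1': -0.05644713760841862, 'eye': array([ 461.62378525, -373.55540252, 1118.15850427]), 'orientation': array([-3.03842831, -0.02066709, -1.57613166])}
wrist {'fovy': 60.151352303257084, 'cx': 254.09519769313087, 'cy': 192.6972575591802, 'k1': -0.07480654639183364, 'eye': array([ 308.31690991, -461.02414344,  385.41539908]), 'orientation': array([ 2.87451463e+00,  3.49598556e-04, -1.11503075e+00])}
0.15 [-3.14027205e+00 -2.90466005e-04  4.56778005e-01]
```

View pics/top0.png

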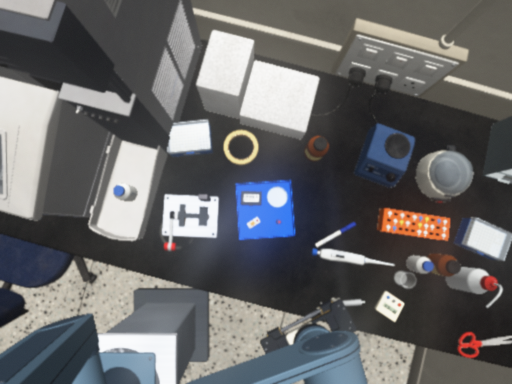

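View pics/scene0.png

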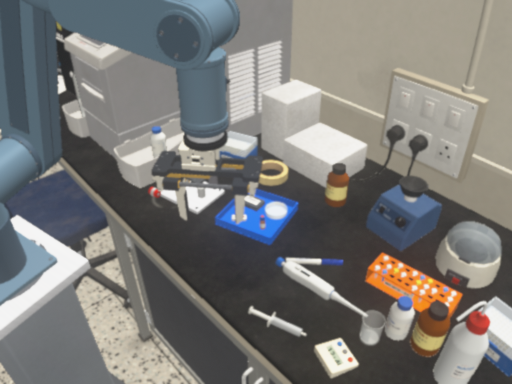

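The top picture shows the tray at about (265,210), the chip at about (253,223) and the stage at about (190,216) with its red grip at (170,246). I'll enlarge it.

```bash
python3 - <<'E'
from h import *
crop('top0',155,170,305,260,5,'c1')
d=load('top0')
for n,u,v,z in [('tray',265,210,24),('chip',253,223,12),('grip',170,246,40),('stage',190,216,12)]: print(n,px2w(d,u,v,z))
E
```

```text
tray [ 513.56706175 -421.10417755   24.        ]
chip [ 476.09211787 -386.05589294   12.        ]
grip [ 411.39682813 -149.35802577   40.        ]
stage [ 497.35792255 -201.00127739   12.        ]
```

View pics/c1.png

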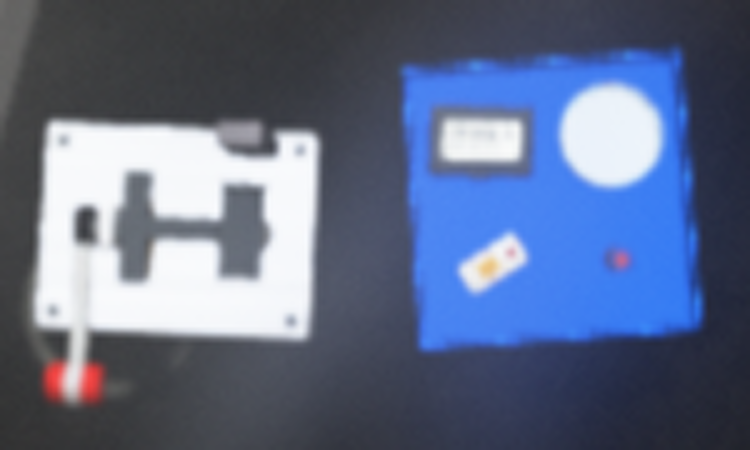

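```bash
python3 - <<'E'
from h import *
robot.move_ptp([476,-386,210],[np.pi,0,0.2]); snap('wrist','w1')
robot.move_ptp([440,-215,260],[np.pi,0,0.0]); snap('wrist','w2')
print(robot.current_t(),robot.current_tcp_pos(),robot.current_qpos())
E
```

```text
2.0167 [ 440.0826856  -216.62873417  259.77709707] [-6.84886703e-01  1.24248552e-01  1.60183349e+00 -5.16318842e-04
  1.41500975e+00  8.86899871e-01]
```

View pics/w1.png

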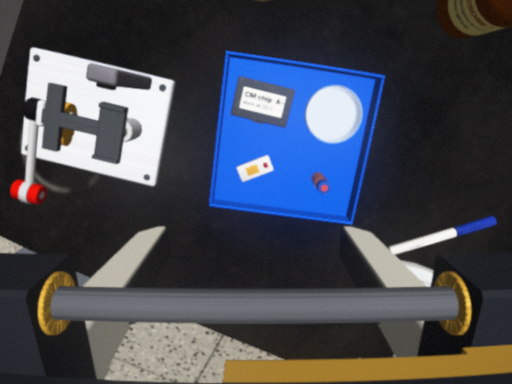

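View pics/w2.png

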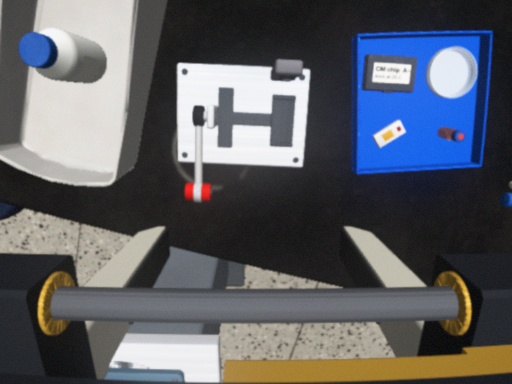

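The wrist pictures show the chip at about w1 (255,168) and w2 (390,133). The nest is the right-hand saddle at w2 (283,120), and the red grip is at w2 (197,191). I'll enlarge these.

```bash
python3 - <<'E'
from h import *
crop('w1',205,135,305,200,8,'c2')
crop('w2',165,50,325,210,4,'c3'); crop('w2',340,20,500,180,4,'c4')
print(load('w2'))
E
```

```text
{'fovy': 60.151352303257084, 'cx': 254.09519769313087, 'cy': 192.6972575591802, 'k1': -0.07480654639183364, 'eye': array([ 513.18600092, -216.15119037,  427.73392713]), 'orientation': array([ 2.87545423e+00, -2.21623420e-03, -1.57212410e+00])}
```

View pics/c2.png

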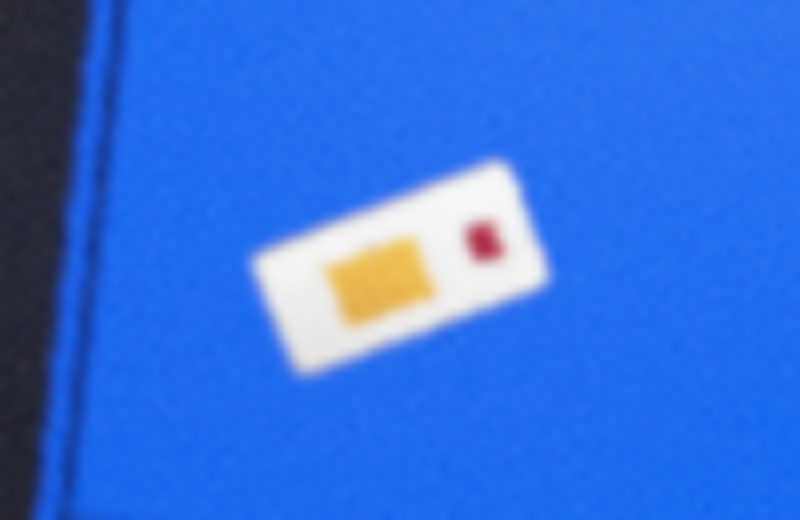

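View pics/c3.png

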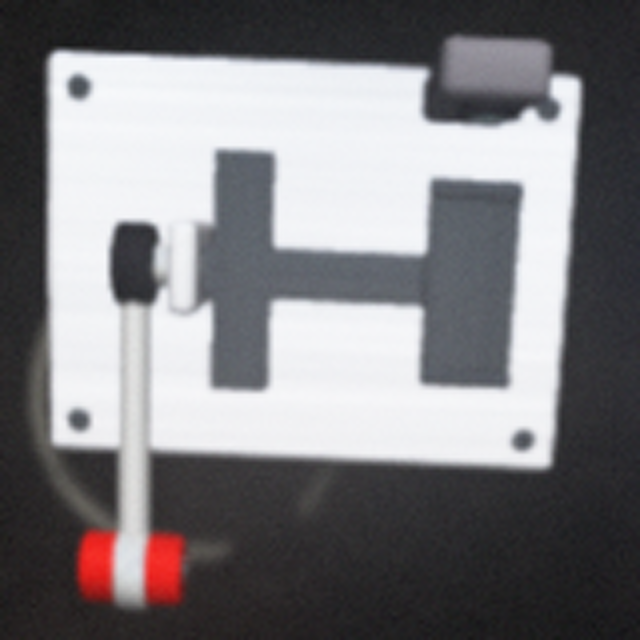

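View pics/c4.png

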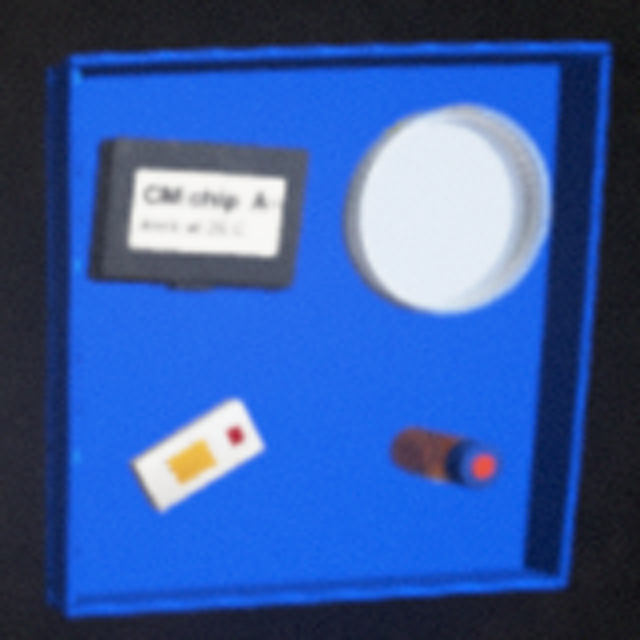

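```bash
python3 - <<'E'
from h import *
from scipy.optimize import least_squares
def full(c,x0,y0,s): return ((np.array(c)+.5)/s-.5)+[x0,y0]
for fn,c,o in [('w1',[(502,158),(551,280),(300,378),(251,258)],(205,135,8)),('w2',[(237,399),(268,447),(163,512),(132,466)],(340,20,4))]:
    d=load(fn); p=full(c,*o); W=np.array([px2w(d,u,v,11) for u,v in p])
    a=W[0]-W[3]; b=W[1]-W[0]; print(fn,'chip',W.mean(0),np.linalg.norm(a),np.linalg.norm(b),np.degrees(np.arctan2(a[1],a[0])))
d=load('w2')
base=full([(48,52),(580,76),(550,468),(50,445)],165,50,4); L=np.array([[60,80,12],[60,-80,12],[-60,-80,12],[-60,80,12.]])
W=np.array([px2w(d,u,v,12) for u,v in base]);print(W.round(1))
def tf(p,L): c,s=np.cos(p[2]),np.sin(p[2]); return np.c_[p[0]+c*L[:,0]-s*L[:,1],p[1]+s*L[:,0]+c*L[:,1],L[:,2]]
r=least_squares(lambda p:(tf(p,L)-W)[:,:2].ravel(),[500,-200,0]); print('stage',r.x,r.fun.round(1))
nest=full([(432,180),(522,183),(510,385),(422,382)],165,50,4)
for z in (73,77):
    N=np.array([px2w(d,u,v,z) for u,v in nest]); m=N.mean(0)-[r.x[0],r.x[1],0]; c,s=np.cos(r.x[2]),np.sin(r.x[2])
    print('nest',z,N.mean(0),'local',c*m[0]+s*m[1],-s*m[0]+c*m[1],np.linalg.norm(N[0]-N[1]),np.linalg.norm(N[1]-N[2]),np.degrees(np.arctan2(*(N[0]-N[3])[[1,0]])))
g=tf(r.x,np.array([[-90,48,40.]])); print('grip',g, w2px(d,g), full([(132,569)],165,50,4))
pv=tf(r.x,np.array([[0,48,40.]]));print(pv)
# silhouette pts in top0 for check
t=load('top0'); print('top grip',w2px(t,g),'seen',full([(73,382)],155,170,5)); print('top base corners',w2px(t,tf(r.x,L)).round(1).tolist(),full([(48,122),(318,132),(308,338),(35,325)],155,170,5).tolist())
E
```

```text
w1 chip [ 476.91939837 -387.11034571   11.        ] 37.807232726411605 18.655091725803093 -56.665894679587815
w2 chip [ 476.47093322 -388.08983353   11.        ] 38.275901595751435 18.804418841669193 -56.410976214481146
[[ 560.6 -124.9   12. ]
 [ 553.2 -283.4   12. ]
 [ 434.2 -278.2   12. ]
 [ 442.  -119.1   12. ]]
stage [ 4.97505641e+02 -2.01401068e+02 -4.70856122e-02] [ 0.6  0.6  0.4 -0.7 -0.4 -0.3 -0.7  0.4]
nest 73 [ 494.93274967 -246.77383812   73.        ] local -0.4344247466366822 -45.443583384502325 23.31411927323679 52.416744336036956 -2.269115638800865
nest 77 [ 495.13857437 -246.42853539   77.        ] local -0.24508094736543962 -45.08897556689792 23.051227934232998 51.825690136509934 -2.2691156388008453
grip [[ 409.8646647  -149.21812857   40.        ]] [[198.29717551 190.90886179]] [[197.625 191.875]]
[[ 499.76491566 -153.45426797   40.        ]]
top grip [[169.94315592 246.54300236]] seen [[169.2 246. ]]
top base corners [[164.3, 194.4], [218.4, 196.8], [216.3, 237.7], [161.7, 235.3]] [[164.2, 194.0], [218.2, 196.0], [216.2, 237.2], [161.6, 234.6]]
```

```bash
python3 - <<'E'
from h import *
yaw=np.radians(-56.5); O=[np.pi,0,yaw]
robot.move_gripper(0.33)
robot.move_ptp([476.7,-387.6,70],O); robot.sleep(.3); print(robot.current_tcp_pos(),robot.current_eef_rot(),robot.current_gripper_width())
d=snap('wrist','w3')
c=(np.array([476.7,-387.6,11])); print(w2px(d,c))
e=robot.current_tcp_pos(); print(robot.current_t(),robot.current_contact_force())
E
```

```text
[ 477.26142607 -387.39657937   71.19602519] [-3.14134122e+00 -1.82997272e-03 -9.84964523e-01] 0.3335076818762674
[[255.02112557 207.94985193]]
4.4833 [ 0.19936253 -0.12208796 -0.04690879]
```

View pics/w3.png

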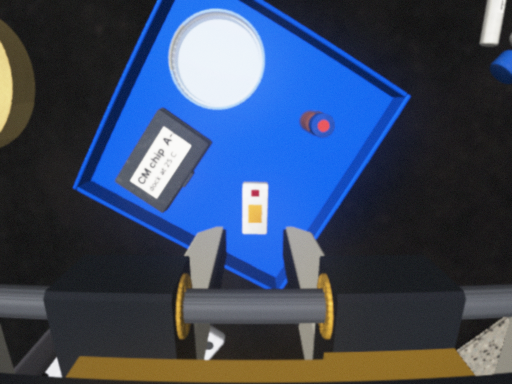

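The chip is at (255,208), exactly where predicted, and in line with the fingers. Going down to grasp it.

```bash
python3 - <<'E'
from h import *
s=robot.move_linear([476.7,-387.6,5.0],speed=80,f_stop=6); print(s,robot.current_tcp_pos(),robot.current_contact_force())
robot.sleep(.2); print(robot.current_tcp_pos())
snap('wrist','w4a')
robot.move_gripper(0.0); print(robot.current_gripper_width()*93,robot.current_contact_force())
robot.move_linear([476.7,-387.6,130],speed=150); print(robot.current_gripper_width()*93,robot.current_tcp_pos())
snap('wrist','w4'); print(robot.current_t())
E
```

```text
True [ 475.795141   -386.67283813    3.33057783] [-0.68484784 -0.25310507  3.99028764]
[ 475.8136256  -386.68716599    3.34450434]
17.54566605921032 [ 0.37948566 -0.36936414  5.12329774]
17.59635809477927 [ 476.11045668 -386.97886067  128.81483632]
6.9917
```

View pics/w4.png

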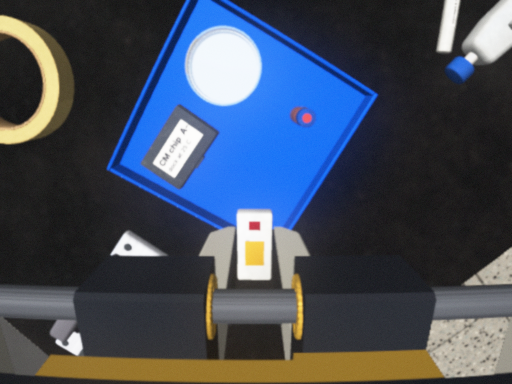

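The fingertips touched the tray floor, so they are flush with the chip's underside, and it is held 17.6 mm wide as expected. In w4 the chip shows straight between the pads at (255,245). Moving over the nest.

```bash
python3 - <<'E'
from h import *
O=[np.pi,0,-0.047]
robot.move_ptp([476.7,-330,150],O)
robot.move_ptp([494.2,-246.6,100],O); robot.sleep(.3)
print(robot.current_tcp_pos(),robot.current_eef_rot(),robot.current_gripper_width()*93)
d=snap('wrist','w5'); snap('top','t5'); print(robot.current_t())
crop('w5',195,140,315,290,4,'c5'); crop('t5',155,170,305,260,5,'c6')
E
```

```text
[ 494.43655727 -247.85246875  100.5703988 ] [ 3.14064537e+00 -1.12167117e-03 -4.84433573e-02] 17.46700458138997
8.7167
```

View pics/c5.png

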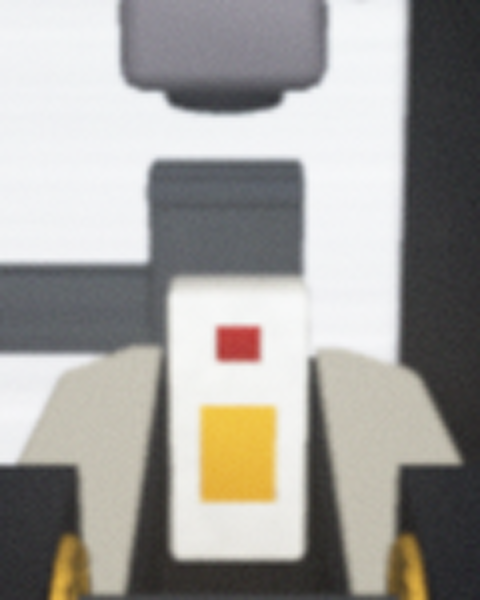

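View pics/w5.png

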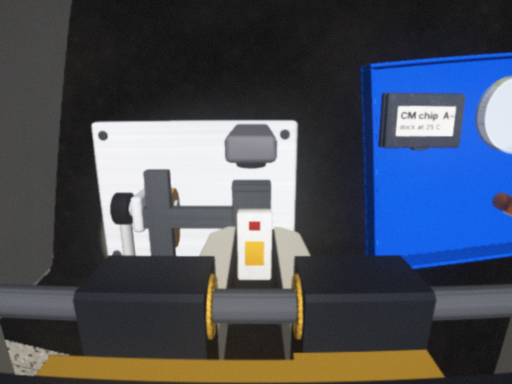

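```bash
python3 - <<'E'
from h import *
def full(c,x0,y0,s): return ((np.array(c)+.5)/s-.5)+[x0,y0]
d=load('w5')
C=np.array([px2w(d,u,v,108.5) for u,v in full([(172,287),(308,287),(304,558),(170,558)],195,140,4)]); print('chip',C.round(1).tolist(),C.mean(0))
N=np.array([px2w(d,u,v,77) for u,v in full([(151,205),(304,205),(150,178),(303,178)],195,140,4)]); print('lip in/out',N.round(1).tolist())
c,s=np.cos(-.047),np.sin(-.047)
print('nest centre',N[:2].mean(0)[:2]-22*np.array([c,s]),N[2:].mean(0)[:2]-26.5*np.array([c,s]))
E
```

```text
chip [[514.7, -240.6, 108.5], [513.8, -257.8, 108.5], [475.3, -255.9, 108.5], [476.2, -237.8, 108.5]] [ 494.99516533 -248.02193764  108.5       ]
lip in/out [[517.3, -236.1, 77.0], [516.1, -258.9, 77.0], [521.4, -236.3, 77.0], [520.3, -258.9, 77.0]]
nest centre [ 494.72457563 -246.49306602] [ 494.37681982 -246.34701035]
```

View pics/c6.png

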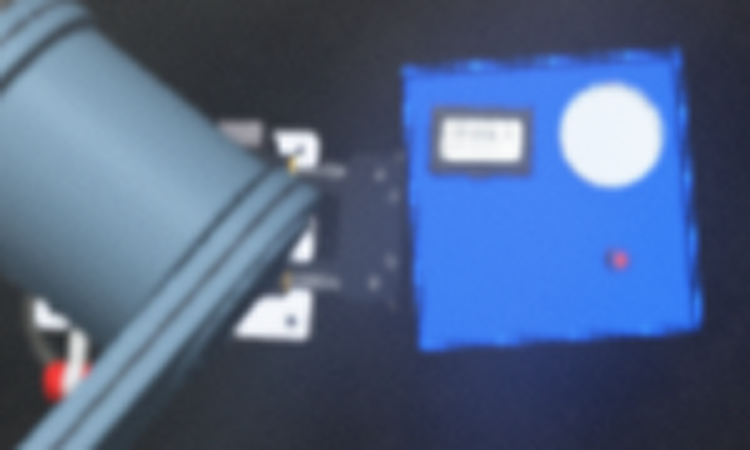

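```bash
python3 - <<'E'
from h import *
robot.move_linear([494.0,-245.1,85],speed=60); robot.sleep(.2); print(robot.current_tcp_pos())
s=robot.move_linear([494.0,-245.1,70],speed=25,f_stop=4); print(s,robot.current_tcp_pos(),robot.current_contact_force())
d=snap('wrist','w6'); print(robot.current_t())
crop('w6',195,140,315,290,4,'c7')
E
```

```text
[ 494.15400088 -245.17566067   85.14917635]
True [ 493.97527231 -245.06555394   73.20305774] [-0.52652698 -0.02470438  5.1463788 ]
9.8583
```

View pics/c7.png

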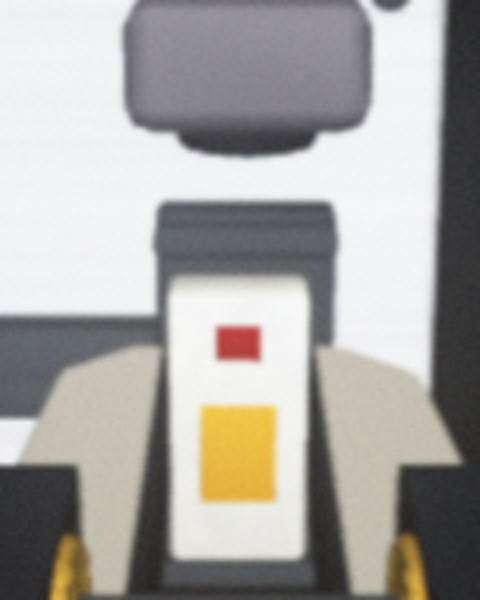

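Contact came at 73.2 mm, which is the nest height, and the chip sits between the lips. It is about 1 mm off toward +y, so I'll lift slightly, shift it and release.

```bash
python3 - <<'E'
from h import *
robot.move_linear([494.1,-245.5,78],speed=40)
robot.move_linear([494.1,-246.3,78],speed=40); robot.sleep(.2); print(robot.current_tcp_pos())
s=robot.move_linear([494.1,-246.3,70],speed=25,f_stop=3); p=robot.current_tcp_pos(); print(s,p,robot.current_contact_force())
robot.move_linear([494.1,-246.3,p[2]],speed=20); print(robot.current_contact_force())
robot.move_gripper(0.38); print(robot.current_gripper_width())
robot.move_linear([494.1,-246.3,150],speed=120)
robot.sleep(.2); d=snap('wrist','w7'); print(robot.current_t())
crop('w7',195,100,315,250,4,'c8')
E
```

```text
[ 494.03366546 -246.25705673   77.90810085]
True [ 494.49562398 -246.61041665   73.2175056 ] [-0.76466275  0.58529369  6.38980034]
[0.91009065 0.5319569  3.0978554 ]
0.37661278653093117
12.7167
```

View pics/c8.png

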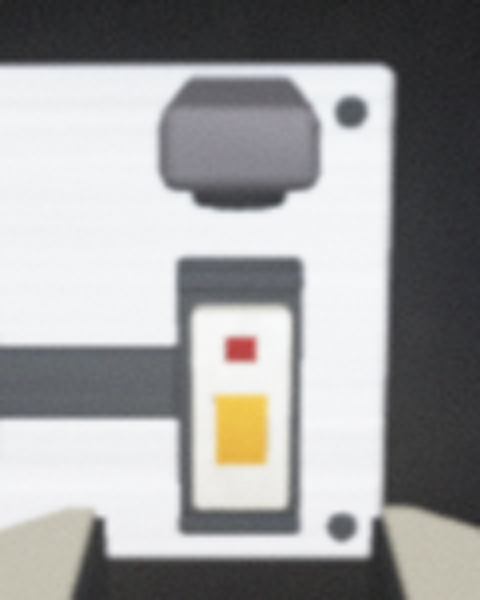

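The chip lies flat, window up, in the middle of the nest (c8 about (241,407)), between the lips. Next, the lever.

```bash
python3 - <<'E'
from h import *
O=[np.pi,0,-0.047]
robot.move_gripper(0.55)
robot.move_ptp([409.9,-149.2,110],O); robot.sleep(.3); print(robot.current_tcp_pos())
d=snap('wrist','w8'); print(robot.current_t(), w2px(d,[[409.9,-149.2,40]]))
E
```

```text
[ 410.70374978 -150.08208165  110.22417568]
14.1833 [[252.7615908  204.50450579]]
```

View pics/w8.png

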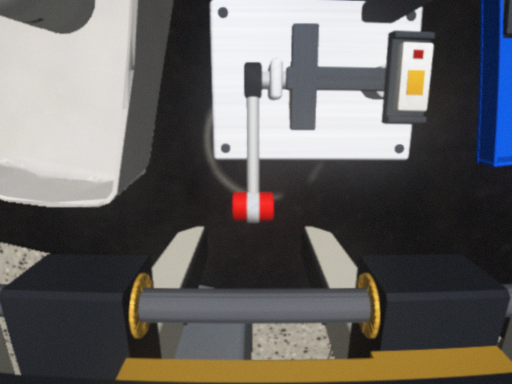

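The red grip is at (253,206), within 2 px of the prediction. The white bin on the left could meet the gripper body, so I'll check its height by parallax.

```bash
python3 - <<'E'
from h import *
a=cv2.imread('pics/w2.png')[0:220,0:200]; b=cv2.imread('pics/w8.png')[0:220,0:200]
cv2.imwrite('pics/c9.png',cv2.resize(np.hstack([a,b]),None,fx=2,fy=2,interpolation=cv2.INTER_CUBIC))
E
```

```text
(no output)
```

View pics/c9.png

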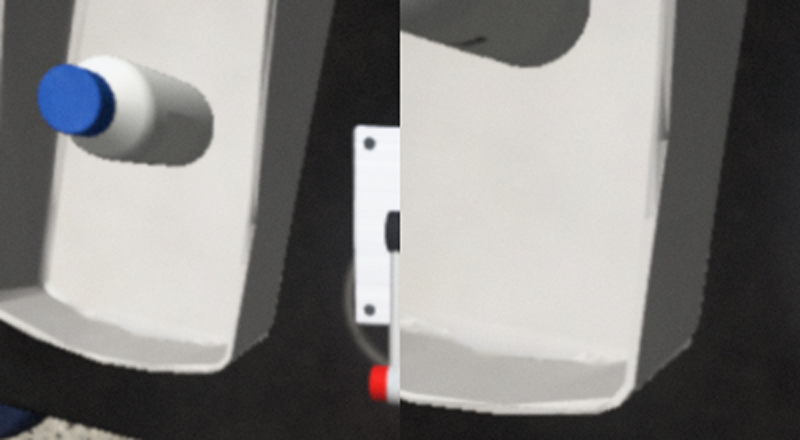

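```bash
python3 - <<'E'
from h import *
a,b=load('w2'),load('w8')
for z in (0,40,60,80,100): print(z,px2w(a,116,177,z).round(),px2w(b,116,192,z).round())
for z in (0,): print('floor',px2w(a,135,167,z).round(),px2w(b,145,172,z).round())
E
```

```text
0 [419. -32.   0.] [415. -29.   0.]
40 [428. -50.  40.] [425. -47.  40.]
60 [432. -58.  60.] [430. -56.  60.]
80 [436. -67.  80.] [435. -65.  80.]
100 [441. -75. 100.] [440. -74. 100.]
floor [432. -60.   0.] [431. -57.   0.]
```

The bin rim is about 60 mm high, well below the gripper body, whose lowest point is about 108 mm. Pinching the grip.

```bash
python3 - <<'E'
from h import *
s=robot.move_linear([409.9,-149.2,23],speed=80,f_stop=8); robot.sleep(.2); print(s,robot.current_tcp_pos(),robot.current_contact_force())
robot.move_gripper(0.0); print(robot.current_gripper_width()*93,robot.current_contact_force(),robot.current_tcp_pos())
snap('wrist','w9'); print(robot.current_t())
E
```

```text
False [ 410.18959018 -149.39054965   23.40253812] [ 0.49531536 -0.04018079  0.04165354]
29.531874291096116 [0.78217993 0.69277083 1.14729321] [ 409.89539832 -149.10970261   22.99358484]
16.15
```

View pics/w9.png

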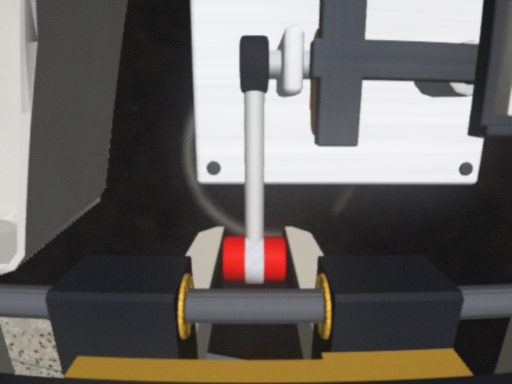

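It is held at 29.5 mm across, centred at (255,258). Now swinging along the arc.

```bash
python3 - <<'E'
from h import *
c,s=np.cos(-.047),np.sin(-.047)
p0=np.array([409.9,-149.2,23.])
for a in np.radians(np.arange(10,91,10)):
    dx=90*(1-np.cos(a)); p=p0+[c*dx,s*dx,90*np.sin(a)]
    robot.move_linear(p,speed=60)
    f=robot.current_contact_force(); print(round(np.degrees(a)),f.round(1),robot.current_tcp_pos().round(1),round(robot.current_gripper_width()*93,1))
    if np.linalg.norm(f)>25: print('ABORT');break
robot.sleep(.3); snap('wrist','w10'); snap('scene','s10'); snap('top','t10'); print(robot.current_t(),robot.current_contact_force(),robot.current_tcp_pos())
crop('s10',130,140,260,240,6,'c10')
E
```

```text
10 [-0.3  1.5 -1.9] [ 411.3 -149.2   38.8] 29.8
20 [ 0.3 -0.1 -1.8] [ 415.3 -149.4   53.8] 29.7
30 [-0.8 -0.6 -2.4] [ 422.  -149.8   68.2] 29.8
40 [-2.  -0.6 -0.4] [ 431.1 -150.2   81.2] 30.0
50 [-2.8 -0.4  1.2] [ 442.4 -150.7   92.3] 30.0
60 [-3.2 -0.1  2.3] [ 455.1 -151.4  101.2] 29.7
70 [-3.3  1.5  4.8] [ 469.3 -152.1  107.7] 30.0
80 [-2.7  0.6  4.9] [ 484.5 -152.8  111.8] 29.7
90 [-1.1  0.5  4.1] [ 500.2 -153.5  113.1] 30.4
20.275 [-1.36360311  0.55302474  4.91545522] [ 499.84956005 -153.50365279  113.09795138]
```

View pics/w10.png

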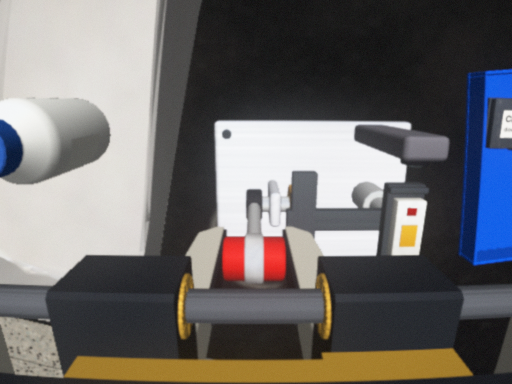

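View pics/c10.png

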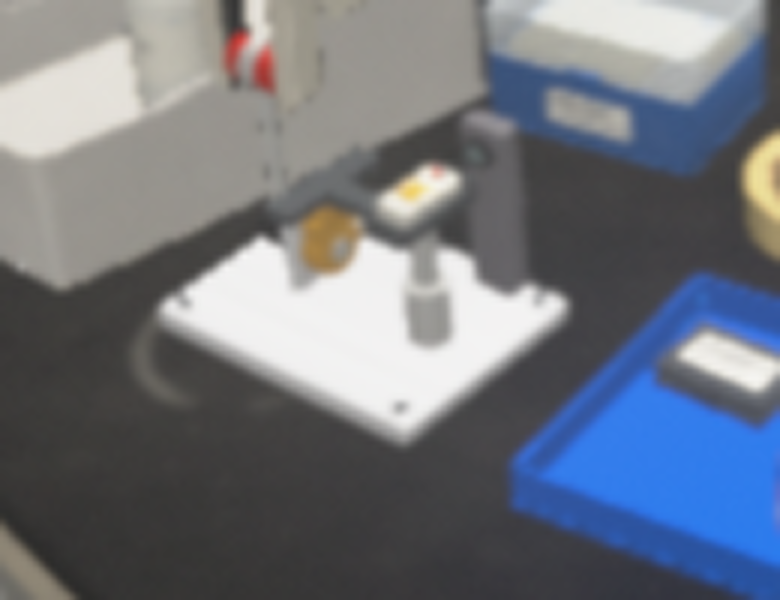

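The lever is up, with the grip unslipped between the pads at (254,258), as in w9. The chip is still in the raised nest at (407,235). I'll do a quick numeric check of lever angle and nest height.

```bash
python3 - <<'E'
from h import *
crop('w10',370,170,440,265,6,'c11'); crop('w10',205,175,305,285,6,'c12')
d=load('w10'); c,s=np.cos(-.047),np.sin(-.047)
def tf(x,y,z): return [497.5+c*x-s*y,-201.4+s*x+c*y,z]
for lift in (0,8,15):
    q=w2px(d,[tf(27,-33.2,77+lift),tf(27,-57.2,77+lift)]); print(lift,((q-[370,170]+.5)*6-.5).round().tolist())
q=w2px(d,[tf(0,48,40),tf(0,48,130),tf(0,48,118)]);print(((q-[205,175]+.5)*6-.5).round().tolist())
print(robot.current_t(),robot.current_gripper_width()*93)
E
```

```text
0 [[71.0, 53.0], [289.0, 54.0]]
8 [[99.0, 71.0], [325.0, 71.0]]
15 [[126.0, 87.0], [359.0, 87.0]]
[[296.0, 167.0], [296.0, 483.0], [296.0, 423.0]]
20.275 29.615473749326835
```

View pics/c11.png

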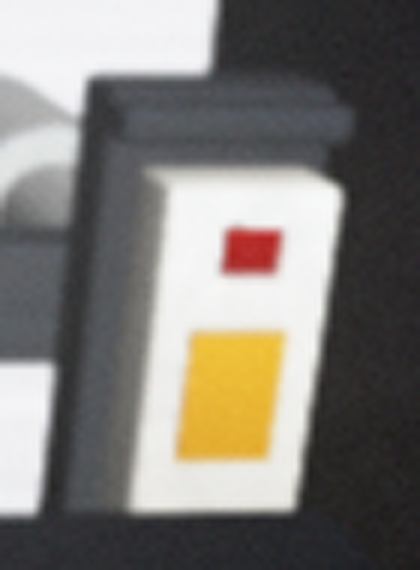

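View pics/c12.png

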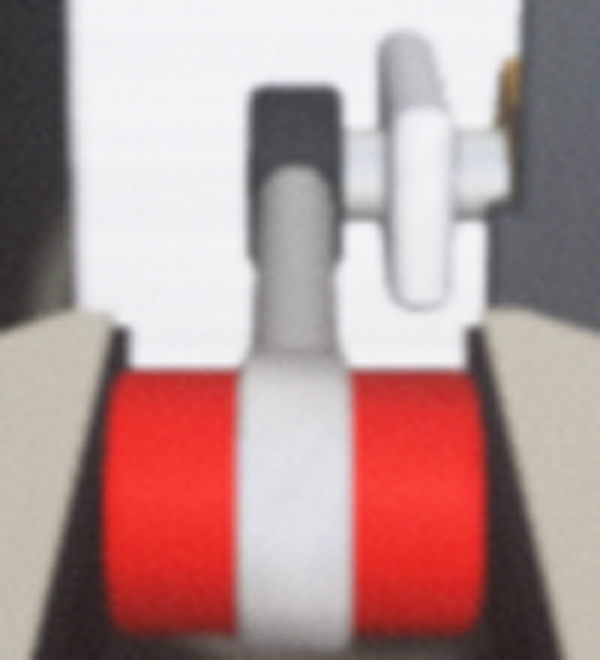

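```bash
python3 - <<'E'
from h import *
crop('w9',205,175,305,285,6,'c13')
d=load('w9');print(((w2px(d,[[409.9,-149.2,40]])-[205,175]+.5)*6-.5).round())
for f in ('w9','w10'):
    im=cv2.imread(f'pics/{f}.png').astype(int); m=(im[...,2]>150)&(im[...,1]<90)&(im[...,0]<90); m[:215]=0;m[:,:215]=0;m[:,300:]=0
    y,x=np.nonzero(m); print(f,x.min(),x.max(),y.min(),y.max(),y.mean())
print(robot.current_tcp_pos(),robot.current_contact_force())
E
```

```text
[[298. 483.]]
w9 223 285 237 278 257.14453584018804
w10 222 285 237 278 257.2837290098437
[ 499.84956005 -153.50365279  113.09795138] [-1.36360311  0.55302474  4.91545522]
```

The grip sits at the same place between the pads before and after the swing (within 0.2 px), and the TCP moved 90 mm forward and 90 mm up. That puts the lever upright to well under 1°.

```bash
python3 - <<'E'
from h import *
print(robot.current_t()); robot.hand_in()
E
```

```text
20.275
the job is handed in; nothing more can be done
```

I loaded the chip into the nest, swung the lever straight up, and handed the job in at 20.3 s with the gripper still holding the lever. The interface gives no verdict, so the result rests on my own checks.

- **Chip:** I gripped it across its 18 mm sides and laid it in the nest, gold window up. The first touch was about 1 mm off centre, so I lifted, shifted and set it down again before letting go. The last wrist picture shows it still flat between the lips of the raised nest.
- **Lever:** I pinched the red grip across its ends and swung it through 90°. The grip did not slip between the pads (within 0.2 px before and after). The tool moved 90 mm forward and 90 mm up, so the lever is upright to within about 1°. The nest looks about 14–15 mm up.
- **Forces:** The readings I took stayed under about 8 N. The last one was about 5 N, and the gripper was at 29.6 mm on the 30 mm barrel.
- **Small disagreements:**
  - The fingertips touched the tray floor at about 4 N during the pick, because the arm sat lower than commanded.
  - The grip showed about 3 px off its predicted row both before and after the swing. I put that down to camera calibration.
- **Other things:** I moved nothing else on purpose. I did not compare the tray and bench against the first pictures afterwards.

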